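# Register a lock cylinder in the drilling jig and close the drill guide

### The arm

A 7-joint arm with a two-finger parallel gripper is mounted at the origin on a cart in front of the work surface, level with it; the furniture and walls round the work are solid. World frame = base frame: x ahead of the robot, y to its left, z up, the work surface at z = 0. Lengths are in m, angles in rad, forces in N, time in s.
With the tool pointing down it reaches from about 0.375 to 0.925 m from the base axis. Payload 3.1 kg.
Tool frame: the origin (TCP) lies between the finger pads; the fingertips stand 19 mm ahead of it and the grasp point (between the pads) is the TCP; z points along the fingers, y is the line along which they close (so a half turn about z gives the same grasp; the last joint's range is limited). The gripper opens to 85 mm and grips with 20 to 120 N. Pads are 22 mm wide; open, the fingers measure 114 mm over their backs; the gripper's body (76 mm by 85 mm) begins 54 mm behind the grasp point. The pads swing forward as they close: fully open they stand 13 mm farther back than shut.
Start: joints at [1.089, 0.383, 0.044, 1.598, -0.018, 1.161, -0.05], TCP at [0.243, -0.603, 0.25] pointing down, gripper open.
Joint ranges: [-2.61, 2.61], [-0.41, 2.15], [-1.48, 1.57], [0, 2.5], [-1.57, 4.71], [0.05, 1.97], [-2.85, 2.85]. Speed limits (rad/s): [2.79, 2.79, 3.14, 3.14, 3.14, 3.14, 3.14].

### API

Orientations are given as a unit quaternion [x, y, z, w].
In Python, from bench import move_ptp, movel, move_j, move_gripper, pause, inverse_kinematics, read_camera, camera_params, MotionError, sign_off, look_for, tip_of, read_time_s, read_qpos, read_joint_vel, read_effort, read_eef_pos, read_tcp_rot, read_ft_force, read_ft_torque, read_finger_gap, read_grasp_force gives the robot as it stands. Calls block until the motion is done:
- move_ptp(position, orientation): joint-space move of the TCP to a pose.
- movel(position, orientation=None, speed=0.15): straight line of the TCP; orientation=None keeps the orientation; speed is the mean speed in m/s.
- move_j(angles): joint-space move.
- move_gripper(opening, effort=None): finger opening in m; effort is the grip in N (None keeps the last); returns when the fingers have stopped.
- pause(seconds).
- inverse_kinematics(position, orientation): joint angles nearest the present ones, or None.
- read_camera(name): name is "scene" or "top" or "wrist"; returns the picture (420x560x3 uint8, red, green, blue); there is no depth.
- camera_params(name): a dict with "K" (3x3 intrinsics, pixels), "dist_coeffs" ([k1, k2, p1, p2, k3] as OpenCV has them; the pictures are not rectified), "camera_from_world" (4x4, takes a point from world to camera coordinates). Camera axes: x right, y down, z forward; pixel columns grow to the right and rows downward; lengths in m; the calibration is good to about 2 mm. A picture is of the moment at which its call begins: read the wrist's pose just before it. camera_params takes no time and is no camera call; for the wrist camera it gives the pose at the moment of the call.
A pose or a line that the arm cannot do raises MotionError and nothing moves.
- sign_off(): hands the job in; it is judged then, once.
Trained networks look in the newest picture that a camera, given by its name, has taken for a name from the list of things; names that differ only in an ending like _2 or _b are one class to them, and where a whole thing is asked for, a point or a joint stands for the part that bears it (a point fixed in the world has none). Each returns a list of dicts, best first, with "confidence" (0 to 1); they miss things now and then, are a little off and sometimes report something else, mostly with a low value. They report only what shows in the picture. A call takes as long as a camera call. They do not tell look-alikes from the thing itself.
- look_for(camera, name): "at" ([column, row] in pixels, amid what is visible of it).
- tip_of(camera, name): "at" ([column, row] in pixels: a listed point, or the origin of a listed thing).
Readings, each from a call of its own:
- read_time_s(): time.
- read_qpos(): joint angles.
- read_joint_vel(): joint speeds.
- read_effort(): joint torques, N m.
- read_eef_pos(): TCP position.
- read_tcp_rot(): TCP orientation.
- read_ft_force(): force on the tool from outside, world axes, zero at the start.
- read_ft_torque(): the same for the moment, N m.
- read_finger_gap(): finger opening in m.
- read_grasp_force(): force on a finger pad.
Only numpy, scipy, OpenCV 4.12 (cv2) and the standard library are available. Lean on these libraries where they do the work, as an engineer would, in place of code of your own. Each camera call takes 0.05 s, during which the arm holds its last target. There are 200 camera calls.

### The job

On the blue drilling jig, push the loose brass lock cylinder along the plate, without lifting or tipping it, until it sits flush against both the rear fence and the side fence. Then turn the swing arm with the red knob a quarter turn clockwise to its closed stop, so that the drill guide stands over the cylinder, and leave the cylinder flush against both fences. Leave the other things on the bench where they are.

Things in the scene. Friction and masses are not known exactly. Their poses are not given: they have to be found in the camera images.
- jig: Drilling jig fixed to the bench: blue plate 200 (x) x 220 (y) x 10 mm with two steel fences. Origin: centre of the plate's underside, on the bench top; x points away from the robot, y to the left, z up (turned by up to 0.25 rad). The swing arm's vertical pivot is at x = +85, y = -4 mm, behind the rear fence.
- rear_fence (a point): Middle of the rear fence's working face, half-way up: at x = +55, y = -42, z = 18 mm in the jig's frame; axes as the jig's. The face looks to the robot (-x), is 112 mm long along y and 16 mm high, from the plate's top at z = 10 mm to z = 26 mm.
- side_fence (a point): Middle of the side fence's working face, half-way up: at x = +10, y = +30, z = 18 mm in the jig's frame; axes as the jig's. The face looks to the right (-y), is 75 mm long along x and 16 mm high (z = 10 to 26 mm). The corner between the fences is open.
- euro_cylinder: Loose brass lock cylinder, 0.17 kg, lying on its side on the jig's plate: 32 (x) x 68 (y) x 17 mm high. Origin: centre of its underside; its axes lie within 0.35 rad of the jig's at the start. End faces (y = +-34 mm) flat, front (-x) a round barrel, back (+x) a narrower web. Flush against both fences its origin is at x = +39, y = -4 mm in the jig's frame.
- swing_arm (a joint): Swing arm: 0 = open stop, 1.571 = closed stop, growing clockwise seen from above. Starts at 0 to 0.25 and stays where left (friction 0.06 N m, no spring). Its drill guide reaches 57 mm from the pivot, along the jig's -y when open, along -x over the cylinder when closed, underside at z = 30 mm (3 mm above the cylinder). Its bars lie at z = 30 to 38 mm.
- knob (a point): Centre of the swing arm's red upright knob, 22 mm in diameter, from z = 39 to 70 mm above the bench, this point at z = 55 mm. It travels on a circle of radius 75 mm about the pivot. Seen from the pivot, in the jig's frame, it stands at 120 degrees from x towards y when open and at 30 degrees when closed.
- padlock: brass padlock, 63 x 42 x 19 mm, lying front left; a bystander. Origin at the centre of its underside.
- rouge_tin: green tin, 51 mm across, 60 mm high, at the right end; a bystander. Origin at the centre of its underside.
Not all that is in view belongs to the job. What is shaped like the euro_cylinder but black or pink is not meant.

How it is judged:
By the outcome, as a careful person would: the job done as asked, in the order asked, and still so for the second after the job is handed in, with the robot touching nothing.
It also fails if it takes over 69 s, if anything falls off the work surface, if the arm or the gripper's body presses on something with over 40 N, if the wrist force passes 120 N, or if a joint passes its speed limit or range.

## Working session

There is one attempt and no reset: what is moved stays moved. The work goes in short steps, each a Python script; the robot and the scene stay as the last script left them, time stands still between calls to the robot, and variables do not carry over. Pictures are saved under pics/ and viewed, at most 10 in all, crops included, and the job is handed in when it is done.

```bash
mkdir -p pics; ls; python3 - <<'E'
from bench import *
import cv2,numpy as np
a=read_camera("scene");b=read_camera("top")
cv2.imwrite("pics/a.png",cv2.cvtColor(a,cv2.COLOR_RGB2BGR))
cv2.imwrite("pics/b.png",cv2.resize(cv2.cvtColor(b,cv2.COLOR_RGB2BGR),(800,600)))
for c in("top","scene"):
  for n in("jig","rear_fence","side_fence","euro_cylinder","swing_arm","knob","padlock","rouge_tin"):
    print(c,n,[(np.round(d["at"],1).tolist(),round(d["confidence"],2)) for d in tip_of(c,n)][:4])
  print(np.round(camera_params(c)["camera_from_world"],3).tolist(),camera_params(c)["K"])
print(read_time_s(),read_tcp_rot())
E
```

```text
pics
top jig [([288.5, 214.9], 0.74)]
top rear_fence [([300.1, 187.1], 0.62)]
top side_fence [([268.5, 209.9], 0.64)]
top euro_cylinder [([300.2, 217.0], 0.87), ([356.8, 229.9], 0.65)]Traceback (most recent call last):
  File "<stdin>", line 8, in <module>
ValueError: it knows: euro_cylinder, jig, knob, padlock, rear_fence, rouge_tin, side_fence
```

```bash
cat > h.py <<'E'
from bench import *
import cv2,numpy as np
def ray(cam,px,z,P=None):
    P=P or camera_params(cam)
    K=np.array(P["K"]);T=np.array(P["camera_from_world"])
    u=cv2.undistortPoints(np.array([[px]],float),K,np.array(P["dist_coeffs"],float))[0,0]
    R=T[:3,:3];o=-R.T@T[:3,3];d=R.T@np.array([u[0],u[1],1.])
    return o+d*(z-o[2])/d[2]
def proj(cam,pts,P=None):
    P=P or camera_params(cam)
    T=np.array(P["camera_from_world"])
    return cv2.projectPoints(np.array(pts,float),cv2.Rodrigues(T[:3,:3])[0],T[:3,3],np.array(P["K"]),np.array(P["dist_coeffs"],float))[0][:,0]
E
python3 - <<'E'
from h import *
Z=dict(jig=0,rear_fence=.018,side_fence=.018,euro_cylinder=.01,knob=.055,padlock=0,rouge_tin=0)
for c in("top","scene"):
  for n in Z:
    print(c,n,[(np.round(d["at"],1).tolist(),round(d["confidence"],2),ray(c,d["at"],Z[n]).round(3).tolist()) for d in tip_of(c,n)][:4])
print(read_time_s(),read_tcp_rot())
E
```

```text
top jig [([288.5, 214.9], 0.74, [0.526, -0.065, 0.0])]
top rear_fence [([300.1, 187.1], 0.62, [0.596, -0.092, 0.018])]
top side_fence [([268.5, 209.9], 0.64, [0.535, -0.014, 0.018])]
top euro_cylinder [([300.2, 217.0], 0.87, [0.52, -0.095, 0.01]), ([356.8, 229.9], 0.65, [0.491, -0.238, 0.01])]
top knob [([258.5, 185.5], 0.7, [0.588, 0.011, 0.055])]
top padlock [([171.5, 293.4], 0.83, [0.32, 0.221, 0.0])]
top rouge_tin [([393.0, 162.5], 0.67, [0.671, -0.331, 0.0]), ([174.4, 295.7], 0.53, [0.315, 0.214, 0.0])]
scene jig [([271.2, 216.9], 0.64, [0.525, -0.044, 0.0]), ([264.3, 191.8], 0.64, [0.595, -0.101, 0.0])]
scene rear_fence [([265.5, 190.3], 0.61, [0.588, -0.098, 0.018])]
scene side_fence [([265.0, 218.8], 0.93, [0.529, -0.021, 0.018])]
scene euro_cylinder [([280.7, 201.8], 0.63, [0.53, -0.098, 0.01]), ([332.4, 237.0], 0.62, [0.344, -0.092, 0.01]), ([318.7, 177.8], 0.57, [0.489, -0.235, 0.01]), ([274.2, 331.4], 0.49, [0.313, 0.221, 0.01])]
scene knob [([238.0, 211.5], 0.48, [0.591, 0.022, 0.055])]
scene padlock [([272.9, 331.1], 0.58, [0.318, 0.22, 0.0]), ([268.6, 216.6], 0.37, [0.532, -0.041, 0.0])]
scene rouge_tin [([284.6, 131.9], 0.66, [0.684, -0.324, 0.0])]
1.0 [9.81639753e-01 1.90744315e-01 2.04768272e-05 1.20723970e-05]
```

View pics/b.png

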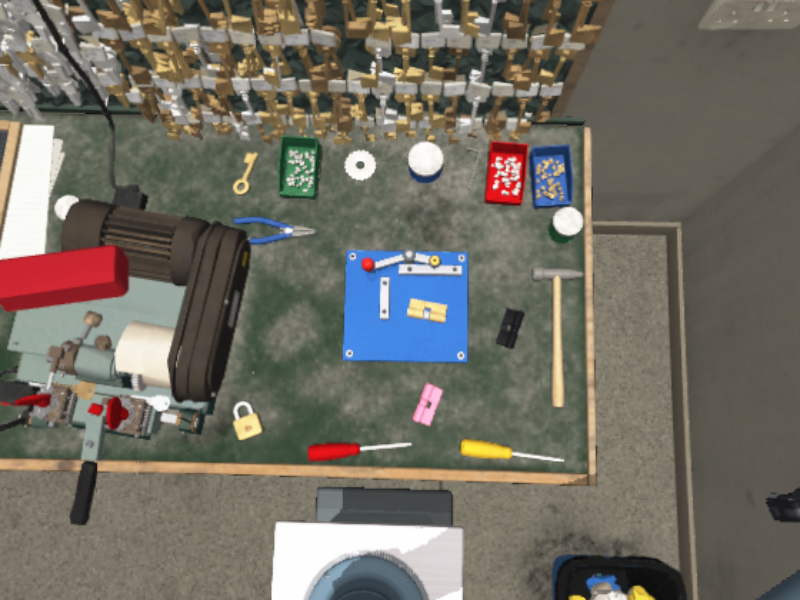

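View pics/a.png

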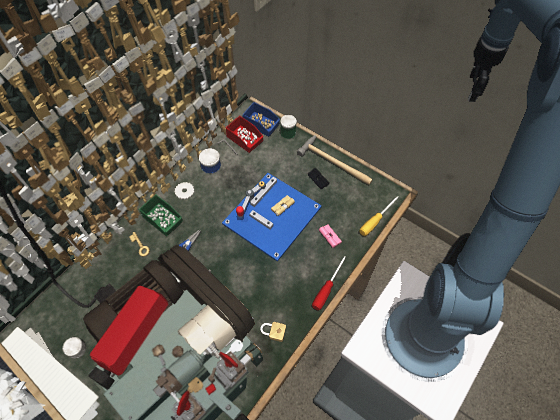

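The top view shows three look-alikes: brass on the blue plate at about (300,217) raw px, black at (357,230) and pink at (300,283). I choose the brass one, since it lies on the jig. Next is a close look with the wrist camera.

```bash
python3 - <<'E'
from h import *
move_ptp([0.50,-0.07,0.30],[1,0,0,0]); pause(.3)
P=camera_params("wrist")
a=read_camera("wrist");cv2.imwrite("pics/w.png",cv2.cvtColor(a,cv2.COLOR_RGB2BGR))
T=np.array(P["camera_from_world"]);print((-T[:3,:3].T@T[:3,3]).round(3),T[:3,:3].round(2).tolist())
Z=dict(jig=0,rear_fence=.018,side_fence=.018,euro_cylinder=.01,knob=.055)
for n in Z:
    print(n,[(np.round(d["at"],1).tolist(),round(d["confidence"],2),ray("wrist",d["at"],Z[n],P).round(4).tolist()) for d in tip_of("wrist",n)][:4])
print(read_time_s(),read_eef_pos(),read_qpos().round(2) if hasattr(read_qpos(),'round') else read_qpos())
E
```

```text
[ 0.584 -0.07   0.423] [[-0.0, -1.0, -0.0], [-0.95, -0.0, 0.33], [-0.33, 0.0, -0.95]]
jig [([269.5, 152.3], 0.82, [0.5269, -0.0513, 0.0])]
rear_fence [([301.9, 108.4], 0.86, [0.5853, -0.0945, 0.018])]
side_fence [([246.9, 149.3], 0.97, [0.5333, -0.0217, 0.018])]
euro_cylinder [([397.7, 179.3], 0.84, [0.4904, -0.2328, 0.01]), ([295.3, 263.8], 0.84, [0.3557, -0.0896, 0.01]), ([297.0, 159.6], 0.65, [0.5183, -0.0897, 0.01])]
knob [([210.3, 102.0], 0.59, [0.5922, 0.0143, 0.055])]
3.725 [ 0.49998697 -0.06999315  0.29998984] [ 0.44  0.09 -0.4   1.86  0.04  1.2  -1.54]
```

View pics/w.png

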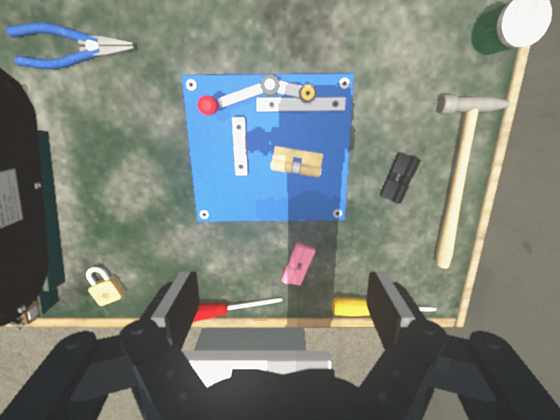

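The wrist view shows the brass cylinder on the plate at (297,160), black at (400,178) and pink at (298,264), which confirms the choice. The knob is at (208,104) and the drill guide at (308,92), so the swing arm is near open. Next I move closer and fit the plate and cylinder outlines.

```bash
cat >> h.py <<'E'
def world(cam,mask,z,P):
    c=max(cv2.findContours(mask.astype(np.uint8),0,cv2.CHAIN_APPROX_NONE)[0],key=cv2.contourArea)
    return np.array([ray(cam,p,z,P)[:2] for p in c[:,0]]),c
def rect(w):
    (cx,cy),(a,b),t=cv2.minAreaRect((w*1000).astype(np.float32))
    return round(cx,1),round(cy,1),round(a,1),round(b,1),round(t,1)
def masks(img):
    h=cv2.cvtColor(img,cv2.COLOR_RGB2HSV);H,S,V=[h[...,i].astype(int) for i in range(3)]
    blue=(H>98)&(H<125)&(S>150)&(V>60)
    brass=(H>12)&(H<32)&(S>50)&(V>80)
    red=((H<6)|(H>174))&(S>170)&(V>80)
    return blue,brass,red
def snap(name):
    P=camera_params("wrist");a=read_camera("wrist")
    cv2.imwrite(f"pics/{name}.png",cv2.cvtColor(a,cv2.COLOR_RGB2BGR));return a,P
E
python3 - <<'E'
from h import *
move_ptp([0.52,-0.07,0.20],[1,0,0,0]); pause(.3)
a,P=snap("w2")
b,br,r=masks(a)
wb,cb=world("wrist",b,.010,P);print("plate",rect(wb))
q=cv2.approxPolyDP(cv2.convexHull(cb),6,True)[:,0];print("quad",[(p.tolist(),ray("wrist",p,.01,P)[:2].round(4).tolist()) for p in q])
hm=np.zeros(b.shape,np.uint8);cv2.fillPoly(hm,[cv2.convexHull(cb)],1)
m=cv2.erode(hm,np.ones((5,5)))&br
m[:170]=0
w,c=world("wrist",m,.022,P);print("cyl",rect(w),c[:,0].min(0),c[:,0].max(0))
w,c=world("wrist",r&(hm>0),.07,P);print("knob",rect(w),c[:,0].mean(0))
for n,z in dict(jig=0,rear_fence=.018,side_fence=.018,euro_cylinder=.01,knob=.055).items():
    print(n,[(np.round(d["at"],1).tolist(),round(d["confidence"],2),ray("wrist",d["at"],z,P).round(4).tolist()) for d in tip_of("wrist",n)][:3])
E
```

```text
plate (524.8, -133.3, 187.9, 54.6, 2.0)
quad [([370, 95], [0.6196, -0.156]), ([359, 262], [0.4344, -0.1606]), ([340, 257], [0.441, -0.1376]), ([316, 136], [0.5801, -0.104]), ([353, 97], [0.6177, -0.1393])]
cyl (522.0, -120.7, 14.3, 4.2, 2.9) [329 187] [333 200]Traceback (most recent call last):
  File "<stdin>", line 11, in <module>
  File "h.py", line 14, in world
    c=max(cv2.findContours(mask.astype(np.uint8),0,cv2.CHAIN_APPROX_NONE)[0],key=cv2.contourArea)
ValueError: max() iterable argument is empty
```

View pics/w2.png

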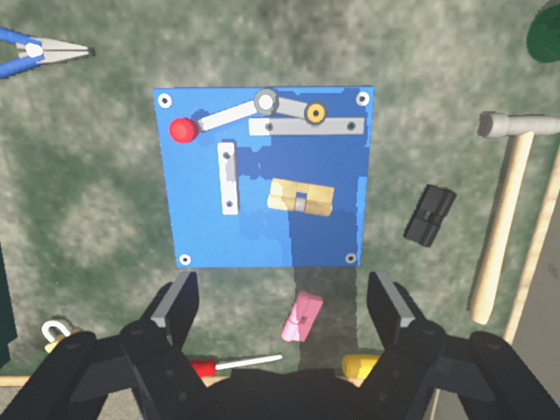

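```bash
python3 - <<'E'
from h import *
P=camera_params("wrist")
import pickle;pickle.dump(P,open("P2.pkl","wb"))
a=cv2.cvtColor(cv2.imread("pics/w2.png"),cv2.COLOR_BGR2RGB)
h=cv2.cvtColor(a,cv2.COLOR_RGB2HSV)
for p in [(200,110),(200,240),(330,250),(290,185),(320,205),(183,130)]: print(p,h[p[1],p[0]])
H,S,V=[h[...,i].astype(int) for i in range(3)]
b=(H>98)&(H<125)&(S>120)&(V>40)
b=cv2.morphologyEx(b.astype(np.uint8),cv2.MORPH_CLOSE,np.ones((5,5)))
wb,cb=world("wrist",b,.010,P);print("plate",rect(wb))
q=cv2.approxPolyDP(cv2.convexHull(cb),8,True)[:,0];print("quad",[(p.tolist(),ray("wrist",p,.01,P)[:2].round(4).tolist()) for p in q])
for p in [(183,130),(266,101),(316,113)]:print(p,ray("wrist",p,.07 if p[0]==183 else .04,P))
for n,z in dict(jig=0,rear_fence=.018,side_fence=.018,euro_cylinder=.01,knob=.055).items():
    print(n,[(np.round(d["at"],1).tolist(),round(d["confidence"],2),ray("wrist",d["at"],z,P).round(4).tolist()) for d in tip_of("wrist",n)][:3])
s=h[170:225,260:340]; m=np.zeros(a.shape[:2],bool);m[170:225,260:340]=(s[...,0]<40)&(s[...,2]>70)&(s[...,1]>40)
w,c=world("wrist",m,.022,P);print("cyl",rect(w),cv2.minAreaRect(c))
E
```

```text
(200, 110) [110 138 194]
(200, 240) [104 145 245]
(330, 250) [108 147 168]
(290, 185) [ 23  84 233]
(320, 205) [ 19  91 198]
(183, 130) [179 127 247]
plate (527.2, -50.9, 198.4, 218.4, 0.6)
quad [([373, 87], [0.6264, -0.1581]), ([359, 265], [0.4301, -0.1608]), ([177, 266], [0.4286, 0.0566]), ([153, 89], [0.6245, 0.0579])]
(183, 130) [0.58919995 0.01317069 0.07      ]
(266, 101) [ 0.6126102  -0.05451063  0.04      ]
(316, 113) [ 0.60239609 -0.09985584  0.04      ]
jig [([263.5, 185.5], 0.91, [0.5249, -0.0481, 0.0])]
rear_fence [([302.7, 134.3], 0.63, [0.582, -0.0896, 0.018]), ([554.3, 34.3], 0.28, [0.6706, -0.3167, 0.018])]
side_fence [([238.5, 181.3], 0.8, [0.5338, -0.023, 0.018])]
euro_cylinder [([299.6, 313.8], 0.84, [0.3603, -0.0913, 0.01]), ([424.7, 214.6], 0.79, [0.4939, -0.2294, 0.01]), ([302.6, 194.1], 0.66, [0.5177, -0.0915, 0.01])]
knob [([186.2, 126.5], 0.87, [0.5913, 0.0149, 0.055])]
cyl (517.6, -89.4, 66.6, 32.0, 80.8) ((300.9000244140625, 196.8000030517578), (61.917144775390625, 29.16500473022461), 8.972625732421875)
```

Jig pose: centre (0.527,-0.051), yaw about 0.009, with the pivot and fence detections agreeing. Cylinder: centre (0.518,-0.090), yaw about -0.16. Its target centre is (0.566,-0.0547). I'll push it +y with closed fingers first, then +x with two spread fingertips.

```bash
cat >> h.py <<'E'
A=.009
Q=[np.cos(A/2),np.sin(A/2),0,0]
def J(x,y): return np.array([.5272+x*np.cos(A)-y*np.sin(A),-.0512+x*np.sin(A)+y*np.cos(A)])
def F(): return np.mean([read_ft_force() for _ in range(4)],0)
def push(p,d,maxd,lim,step=.001,speed=.02,f0=None):
    """step from p along unit d until force change > lim; returns distance, log"""
    p=np.array(p,float);d=np.array(d,float);f0=F() if f0 is None else f0;log=[]
    s=0
    while s<maxd-1e-9:
        s+=step;movel((p+d*s).tolist(),Q,speed);f=F()-f0;log.append(round(float(f@d),1))
        if np.linalg.norm(f)>lim: break
    return s,log,f
E
python3 - <<'E'
from h import *
move_gripper(0.0,20)
move_ptp([.513,-.163,.10],Q)
movel([.513,-.163,.048],Q); pause(.2)
f0=F();print(f0, read_finger_gap())
s,l,f=push([.513,-.163,.048],[0,0,-1],.015,3);print("down",s,l,read_eef_pos())
if s<.0145:
    z=read_eef_pos()[2]+.003; movel([.513,-.163,z],Q)
z=read_eef_pos()[2]
pause(.1);f0=F()
# y of -y end to reach -.094 => tcp y -.1085
movel([.513,-.130,z],Q,.05)
print(F()-f0)
movel([.513,-.1095,z],Q,.04);print(F()-f0,z,read_time_s())
a,P=snap("w3")
import pickle;pickle.dump(P,open("P3.pkl","wb"))
E
```

```text
[-0.29052635 -0.24971265 -0.36564016] -0.00034473709670997663
down 0.015000000000000006 [-0.8, -0.8, -0.0, -0.3, -1.3, -0.1, 0.5, 0.4, -0.7, -0.7, -0.5, -0.4, -0.8, 0.7, -0.6] [ 0.51292502 -0.16294675  0.03290221]
[ 0.08167204  0.3649691  -0.31200263]
[ 0.36758956 -0.69016931  1.36028071] 0.03290221003601984 12.2083
```

View pics/w3.png

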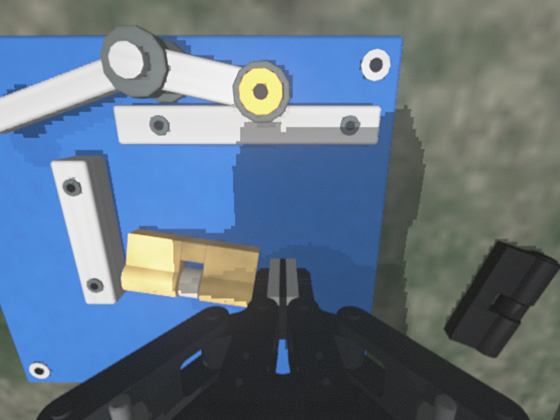

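```bash
python3 - <<'E'
from h import *
import pickle;P=pickle.load(open("P3.pkl","rb"))
for p,z in [((135,231),.024),((259,247),.024),((250,303),.019),((124,290),.019),((268,262),.02),((297,262),.02),((118,302),.026),((113,107),.026),((262,90),.04)]:print(p,ray("wrist",p,z,P).round(4))
E
```

```text
(135, 231) [ 0.541  -0.0369  0.024 ]
(259, 247) [ 0.5331 -0.0965  0.024 ]
(250, 303) [ 0.4969 -0.0906  0.019 ]
(124, 290) [ 0.5044 -0.0231  0.019 ]
(268, 262) [ 0.5227 -0.1007  0.02  ]
(297, 262) [ 0.5229 -0.1156  0.02  ]
(118, 302) [ 0.5018 -0.023   0.026 ]
(113, 107) [ 0.5973 -0.0372  0.026 ]
(262, 90) [ 0.6036 -0.0999  0.04  ]
```

```bash
python3 - <<'E'
from h import *
z=.033
movel([.513,-.125,z],Q,.1);movel([.513,-.125,.075],Q,.15)
movel([.462,-.066,.075],Q,.2)
move_gripper(.024,20);print(read_finger_gap())
movel([.462,-.066,.036],Q,.1);pause(.2)
s,l,f=push([.462,-.066,.036],[0,0,-1],.016,3.5);print("down",s,l,read_eef_pos())
z=.036-s+.0025
movel([.462,-.066,z],Q,.05);pause(.1);f0=F()
movel([.528,-.063,z],Q,.04);print((F()-f0).round(1))
s,l,f=push([.528,-.063,z],[1,0,0],.018,5,f0=f0);print(s,l,f,read_eef_pos(),z,read_time_s())
E
```

```text
0.023830070747871544
down 0.008 [-1.2, -1.4, -0.6, -1.2, 0.2, 0.0, -1.2, -10.6] [ 0.46221663 -0.06599353  0.02901913]
[-1.2 -0.  -0.3]
0.013000000000000005 [-0.8, -1.7, 0.1, -0.2, -1.2, -0.6, -1.7, -1.2, -0.5, -2.0, -1.2, -2.3, -5.1] [-5.11624308 -0.627922    2.96481416] [ 0.53983801 -0.06303532  0.03028426] 0.030499999999999996 22.0417
```

```bash
python3 - <<'E'
from h import *
movel([.500,-.063,.0305],Q,.1);movel([.500,-.063,.085],Q,.15)
move_gripper(0,20)
movel([.562,-.130,.085],Q,.2)
movel([.562,-.130,.0345],Q,.08);pause(.2);f0=F();print(read_eef_pos())
movel([.562,-.106,.0345],Q,.04);print((F()-f0).round(1))
s,l,f=push([.562,-.106,.0345],[0,1,0],.018,5,f0=f0);print(s,l,f,read_eef_pos(),read_time_s())
a,P=snap("w4")
import pickle;pickle.dump(P,open("P4.pkl","wb"))
E
```

```text
[ 0.5626553  -0.13019471  0.0351943 ]
[ 0.4 -0.5 -0.3]
0.008 [0.3, -0.8, -0.5, -1.0, -1.2, -3.2, -4.4, -7.0] [-0.09509422 -7.04546804 -0.63622176] [ 0.56192695 -0.10034603  0.03456889] 27.8167
```

View pics/w4.png

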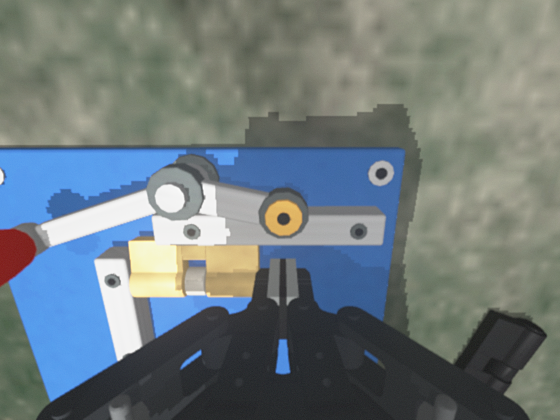

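The cylinder looks flush against both fences, its left end on the side fence at px (130,268) and its back along the rear fence at row 243. I'll re-seat it once in +x, then swing the knob, currently at about 108°, by straddling it along the arc.

```bash
python3 - <<'E'
from h import *
movel([.562,-.125,.0345],Q,.1);movel([.562,-.125,.085],Q,.2)
movel([.515,-.062,.085],Q,.25)
move_gripper(.024,20)
movel([.515,-.062,.0305],Q,.12);pause(.1);f0=F()
movel([.536,-.062,.0305],Q,.06)
s,l,f=push([.536,-.062,.0305],[1,0,0],.010,5,f0=f0);print(s,l,f,read_eef_pos())
movel([.505,-.062,.0305],Q,.12);movel([.505,-.062,.13],Q,.3)
print(read_time_s())
piv=J(.085,-.004)
def pose(deg,z):
    t=np.radians(deg); 
    return [*(piv+.075*np.array([np.cos(t),np.sin(t)])),z],[np.cos(t/2),np.sin(t/2),0,0]
move_gripper(.050,20)
p,q=pose(108,.12);move_ptp(p,q)
p,q=pose(108,.063);movel(p,q,.12);pause(.1);f0=F()
move_gripper(.032,20);print("gap",read_finger_gap(),(F()-f0).round(1),read_time_s())
a,P=snap("w5")
E
```

```text
0.005 [-1.3, -1.4, -0.6, -2.0, -4.5] [-4.54818526 -0.07084652  2.39839884] [ 0.53980734 -0.06204613  0.03021099]
32.9
gap 0.032113223899048984 [ 1.2 -0.7  0.1] 35.6833
```

View pics/w5.png

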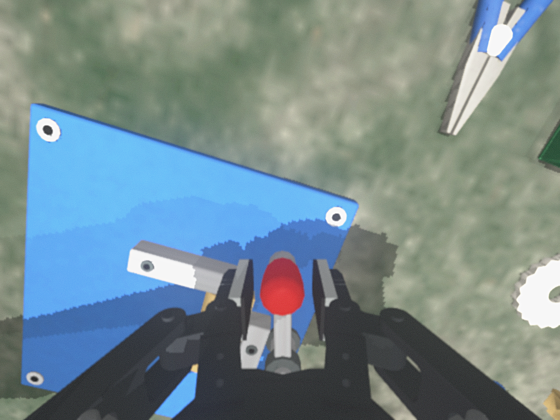

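The red knob stands centred between the pads at (282,287). Next I sweep it clockwise to the stop.

```bash
python3 - <<'E'
from h import *
piv=J(.085,-.004)
def pose(deg,z=.063):
    t=np.radians(deg)
    return [*(piv+.075*np.array([np.cos(t),np.sin(t)])),z],[np.cos(t/2),np.sin(t/2),0,0]
f0=F()
def go(d,v):
    p,q=pose(d);movel(p,q,v);return F()-f0
for d in range(100,35,-8): f=go(d,.08);print(d,f.round(1).tolist())
d=36
while d>20:
    d-=1;f=go(d,.03);print(d,f.round(1).tolist())
    if np.linalg.norm(f)>7:break
print(read_time_s())
go(d+3,.05)
p,q=pose(d+3,.14);movel(p,q,.2)
move_ptp([.50,-.07,.22],[1,0,0,0]);pause(.2)
a,P=snap("w6");b=read_camera("top")
print([(x["at"],x["confidence"],ray("top",x["at"],.055)) for x in tip_of("top","knob")][:2],read_time_s())
E
```

```text
100 [-0.2, 1.1, 0.4]
92 [-0.2, 0.0, -0.8]
84 [0.3, 0.0, -0.5]
76 [-0.3, -0.2, -0.3]
68 [1.2, 0.4, -0.6]
60 [0.5, 0.4, -0.7]
52 [0.4, 0.7, -0.8]
44 [0.4, 0.6, -1.0]
36 [-0.0, 1.2, -0.4]
35 [1.3, 0.3, -0.5]
34 [0.3, 0.9, -1.4]
33 [0.0, 0.8, -0.2]
32 [0.9, 0.6, -1.7]
31 [0.3, 0.7, -0.8]
30 [0.4, 0.5, -1.1]
29 [0.3, 0.8, -0.5]
28 [1.1, 0.8, -1.9]
27 [1.1, 1.2, -0.3]
26 [0.4, -0.0, -0.6]
25 [-1.5, 1.7, 0.4]
24 [-3.4, 3.1, 2.8]
23 [-5.3, 4.9, 2.3]
41.6083
[] 43.5667
```

View pics/w6.png

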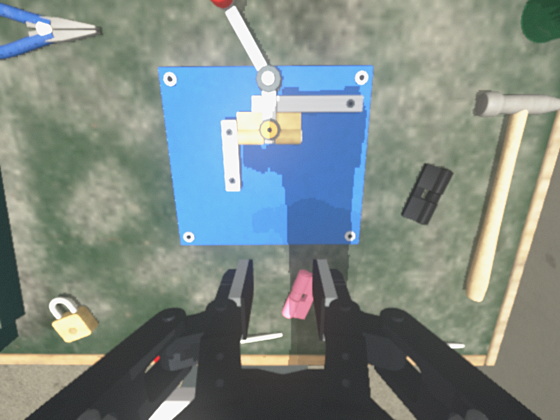

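The swing arm is at its closed stop, with the guide at (269,130) over the cylinder. I'll check flushness in a crop.

```bash
python3 - <<'E'
from h import *
a=cv2.imread("pics/w6.png")[85:200,210:375]
cv2.imwrite("pics/w6c.png",cv2.resize(a,(792,552),interpolation=cv2.INTER_CUBIC))
P=camera_params("wrist")
def pr(x,y,z): return (proj("wrist",[[*J(x,y),z]],P)[0]-[210,85])*4.8
for x,y,z in [(.039-.016+.016,.030,.02),(.055,-.038,.024),(.055,.03,.024),(.028,-.038,.026)]: print(x,y,pr(x,y,z).round())
print(proj("wrist",[[*J(.028,0),.04]],P))
E
```

```text
0.039 0.03 [130. 207.]
0.055 -0.038 [444. 127.]
0.055 0.03 [123. 130.]
0.028 -0.038 [443. 259.]
[[264.88697866 140.51780403]]
```

View pics/w6c.png

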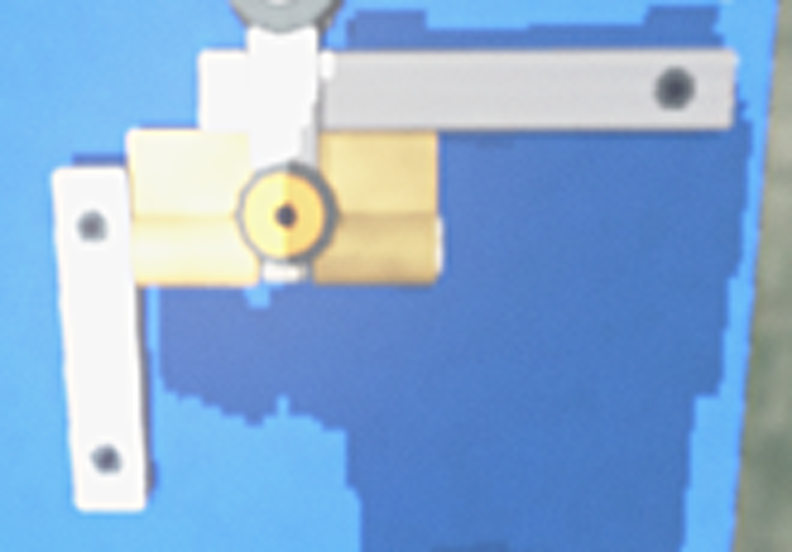

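The crop shows the cylinder flush on both fences: left end at x≈130, back edge at row ≈130, no gaps. The guide is over it at (287,215).

```bash
python3 -c "
from bench import *
print(read_time_s(),sign_off())"
```

```text
the job is handed in; nothing more can be done
43.5667 None
```

The brass cylinder sits flush against both fences, the swing arm is at its closed stop with the drill guide over it, and I handed the job in at 43.6 s of the 69 s allowed.

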